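# Clamp a glued sanding block with the bench ratchet clamp

### The arm

A 6-joint arm with a two-finger parallel gripper is mounted at the origin on the work surface. World frame = base frame: x ahead of the robot, y to its left, z up, the work surface at z = 0. Lengths are in m, angles in degrees, forces in N, time in s.
With the tool pointing down it reaches from about 0.4 to 0.825 m from the base axis. Payload 7 kg.
Tool frame: the origin (TCP) lies at the very end of the fingers, on their centre line; the grasp point (between the pads) lies hold_point_z behind it (hold_point_z is the distance from the TCP to the grasp point, in m); z points along the fingers, y is the direction in which the jaws open and shut (so a half turn about z gives the same grasp; the last joint's range is limited). The gripper opens to 88 mm and grips with 3 to 60 N. Pads are 19 mm wide; open, the fingers measure 130 mm over their backs; the gripper's body (78 mm by 193 mm) begins 47 mm behind the grasp point.
Start: joints at [79.819, 20.546, 0.682, 0, -70.136, -16.507], TCP at [0.303, 0.603, 0.227] pointing down, gripper open.
Joint ranges: [-176.03, 176.03], [-82.01, 121.73], [-58.28, 71.71], [-173.87, 95.51], [-174.79, -0.11], [-173.66, 173.66]. Speed limits (degrees/s): [136.94, 136.94, 172.46, 180, 180, 180].

### API

Orientations are given as [roll, pitch, yaw] about the fixed x, y, z axes, in that order (R = Rz(yaw) Ry(pitch) Rx(roll)).
In Python, from plant import get_obs, snapshot, close_job, hold_point_z gives the robot as it stands. The module is installed in compiled form; this text tells all that it offers.
- The arm moves only by the tool jog_arm, never from a script. Its argument "commands" is a list of rows, each a list of 4 numbers: the shift along the world's x, y, z in mm, then the turn about the world's z in degrees. In form: [[x, y, z, turn], ...]. A call has exactly 10 rows; each row shifts and turns the commanded pose from where the row before left it; what a row does not reach is not made up. A row lasts 1/12 s, in which the tool goes at most 41.7 mm and 7.16 degrees, less where a joint would pass 70% of its speed; a pose out of reach is approached as far as the arm can. A call is refused whole if a number of a shift passes 41.7 or a number of a turn 7.16, either way. A call with a gripper value outside its range is refused whole. "fingers" is the finger opening in mm, from 0 to 87.6, set as the call begins (left out, the last holds). The fingers move at their own pace and stop on an object; the grip force is fixed at half the most. Time passes only in rows, so rows that do not move let the fingers close, or fill a call up. It gives the time, the measured TCP pose, the force and the opening at its end, in the units of the state.
- get_obs(): the state, without advancing time (a new reading comes with each control period).
- snapshot(name): name is "scene" or "top" or "wrist"; returns a dict with "image" (420x560x3 uint8, red, green, blue), "fov_y" (degrees; the focal length in pixels is half the picture's height over the tangent of half this angle, whatever the lens; pixels are square), "cx", "cy" (the principal point, pixels), "dist_coeffs" ([k1, k2, p1, p2, k3] as OpenCV has them; the pictures are not rectified), "rvec" (rotation vector, rad) and "tvec" (3), from world to camera coordinates, as OpenCV has them; the wrist camera has in their place "mount" (4x4, takes a point from camera to tool coordinates, whose origin is the TCP and whose axes are the flange's). Camera axes: x right, y down, z forward; pixel columns grow to the right and rows downward; lengths in m; the calibration is good to about 2 mm. A picture is of the moment at which its call begins: read the wrist's pose just before it. There is no depth.
- close_job(): hands the job in, once; it reports no verdict.
The state is a dict: "clock": time; "joint_pos": joint angles; "qvel": joint speeds; "tau": joint torques, N m; "tool_pos": TCP position; "orientation": TCP orientation; "force": force on the tool from outside, world axes, zero at the start; "moment": the same for the moment, N m; "opening": finger opening in m.
Only numpy, scipy, OpenCV 4.12 (cv2) and the standard library are available. Lean on these libraries where they do the work, as an engineer would, in place of code of your own. Each camera call takes 0.05 s, during which the arm holds its last target.

### The job

Stand the sanding block (the short wood block with the cork face) on the clamp's bed between its jaws, long side across the bed, square and centred, and let it go. Then pump the ratchet trigger, never pushing the jaw itself, until the sprung pad holds the block against the end stop and is pushed in about half of its spring travel; pressing it right home would crush the cork. The clamp has no lock, so finish with the fingers still holding the trigger at that pressure, and leave the other things where they are.

Things in the scene. Friction and masses are not known exactly. Their poses are not given: they have to be found in the camera images.
- clamp: Bench clamp fixed on the bench: aluminium bed 340 x 90 x 10 mm. Origin: centre of the bed's underside; its x runs along the bed in the clamping direction, z up. Along x come the upright handle, trigger, moving jaw with sprung pad, free bay, end stop. Red cheeks under the handle and trigger: x -105 to -30 mm, 38 mm over all, top at z 85 mm.
- handle (a point): Middle of the clamp's fixed upright handle, at x -90, y 0, z 120 mm of the clamp; the handle is 16 mm thick (x -98 to -82 mm), 26 mm wide, top at z 142 mm.
- trigger_bar (a point): Centre of the trigger's black round cross bar, 14 mm thick, 44 mm long along the clamp's y, z about 120 mm. Clamp x: -49 mm released, -71 squeezed home, towards the handle: close the fingers from above over bar and handle (outer faces 56 mm apart released, 34 home) or push the bar. Its spring returns it with 2.5 to 5 N; the pad adds up to 12 N.
- trigger (a joint): Trigger angle, rad: 0 released, 0.5 home; lever 45 mm from its pivot (x -60, z 76 mm of the clamp) to the bar. Squeezing moves the pawl forward 36 mm per rad, after up to 8 mm lost motion until it meets a tooth (5 mm apart); on the way back it clicks over the teeth and the jaw stays. A full stroke advances the jaw about 10 mm (first one 7 to 15).
- jaw (a joint): Travel of the moving jaw on its toothed bar, m: 0 fully back, grows towards the end stop, at most 0.075. Held by 3 N of friction only, no lock: a compressed pad pushes it back when the trigger is let go. Red jaw 40 mm wide, top at z 56 mm of the clamp. To be moved by the trigger only.
- pad (a joint): Compression of the sprung pad in front of the moving jaw, m: 0 free, 0.012 right home (spring 1.2 N per mm). About 0.006 is the pressure wanted.
- pad_face (a point): Centre of the front face of the sprung pad, a black rubber plate 44 mm wide, 10 mm thick, z 16 to 58 mm of the clamp. Free, it lies at clamp x = 58 mm + jaw travel; the bay from it to the end stop is 55 to 83 mm long at the start.
- stop_face (a point): Centre of the end stop's face, at x 145, y 0, z 37 mm of the clamp; the stop is 40 mm wide, its top at z 60 mm; the block is pressed against it.
- end_stop: The fixed red end stop of the clamp, origin at the foot of its face on top of the bed (x = 145 mm, z = 10 mm of the clamp).
- block: Sanding block, about 90 g: light wood with an 8 mm cork layer on its +x face, in all 36 (its x) x 60 (its y) x 55 mm tall (its z), standing upright. Origin: centre of its underside. In the clamp its 36 mm thickness lies along the clamp's x, cork either way; it can be held across its 60 mm length so that the fingers stay clear of the jaws.
- offcut: Bystander, light wood offcut without cork, 40 x 110 x 30 mm tall, lying flat; origin centre of its underside. Block and offcut may be on either side of the clamp.
- hole_saw: Bystander, white steel cup 60 mm wide, 42 mm tall; origin centre of its underside.
- corner_clamp: Bystander, red corner clamp about 200 x 130 mm, 35 mm tall; origin at its corner, on the bench.
- sanding_pad: Bystander, round sanding pad 72 mm wide, 22 mm tall; origin centre of its underside.
- spray_cup: Bystander, aluminium cup of a spray gun, 90 mm wide, 162 mm tall; origin centre of its underside.
- screwdriver: Bystander, screwdriver lying on the bench; origin about its middle.
- tape_roll: Bystander, roll of tape 90 mm wide, 25 mm tall; origin centre of its underside.
Mind the look-alikes: they are no part of the job. What is shaped like the block but black or pink is not meant.

How it is judged:
By the outcome, as a careful person would: the job done as asked, in the order asked, and still so for the second after the job is handed in, while the arm keeps its last pose, push and grip.
It also fails if it takes over 58 s, if anything falls off the work surface, if the arm or the gripper's body presses on something with over 40 N, if the wrist force passes 120 N, or if a joint passes its speed limit or range.

## Working session

There is one attempt and no reset: what is moved stays moved. The work goes in short steps, Python scripts to look and compute and a tool call to move; the robot and the scene stay as the last step left them, time stands still between calls to the robot, and variables do not carry over. Pictures are saved under pics/ and viewed, and the job is handed in when it is done.

Besides the shell and the picture viewer there is one more tool, called after ">>>" by a JSON object that holds its "name" and its "arguments", one argument or row to a line. jog_arm: Moves the arm, as the interface text tells. Its arguments: {"type":"object","properties":{"commands":{"type":"array","items":{"type":"array","items":{"type":"number"}}},"fingers":{"type":"number"}},"required":["commands"]}

```bash
mkdir -p pics; cat > h.py <<'E'
import numpy as np, cv2
from scipy.spatial.transform import Rotation as Ro
from plant import get_obs, snapshot, close_job, hold_point_z
def cam(name):
    o=get_obs(); s=snapshot(name); im=s["image"]; h=im.shape[0]
    f=h/2/np.tan(np.radians(s["fov_y"])/2)
    K=np.array([[f,0,s["cx"]],[0,f,s["cy"]],[0,0,1.]]); d=np.array(s["dist_coeffs"],float)
    if "rvec" in s and s.get("rvec") is not None:
        R=cv2.Rodrigues(np.array(s["rvec"],float))[0]; t=np.array(s["tvec"],float).ravel()
    else:
        T=np.eye(4); T[:3,:3]=Ro.from_euler('xyz',o["orientation"],degrees=True).as_matrix(); T[:3,3]=o["tool_pos"]
        W=T@np.array(s["mount"]); R=W[:3,:3].T; t=-R@W[:3,3]
    return dict(im=im,K=K,d=d,R=R,t=t)
def ray(c,uv):
    p=cv2.undistortPoints(np.array(uv,float).reshape(-1,1,2),c["K"],c["d"]).reshape(-1,2)
    D=np.c_[p,np.ones(len(p))]@c["R"]; return -c["R"].T@c["t"],D
def onz(c,uv,z):
    C,D=ray(c,uv); return C+D*((z-C[2])/D[:,2])[:,None]
def proj(c,P):
    return cv2.projectPoints(np.array(P,float).reshape(-1,1,3),cv2.Rodrigues(c["R"])[0],c["t"],c["K"],c["d"])[0].reshape(-1,2)
def save(c,n,crop=None,sc=1):
    im=c["im"]
    if crop: im=im[crop[1]:crop[3],crop[0]:crop[2]]
    im=cv2.resize(im,None,fx=sc,fy=sc,interpolation=cv2.INTER_CUBIC)
    cv2.imwrite("pics/"+n,cv2.cvtColor(im,cv2.COLOR_RGB2BGR))
E
python3 - <<'E'
from h import *
import pickle
print(get_obs(),hold_point_z)
for n in ("scene","top","wrist"):
    c=cam(n); save(c,n+"0.png",sc=1.4); pickle.dump(c,open(n+"0.pkl","wb")); print(n,-c["R"].T@c["t"],c["R"][2],c["K"][0,0])
E
```

```text
{'clock': 0.0, 'joint_pos': array([ 7.98188584e+01,  2.05909572e+01,  6.36836712e-01, -2.25648792e-02,
       -7.01360360e+01, -1.65059877e+01]), 'qvel': array([ 0.00554324, -0.0216904 ,  0.07527789, -0.09627057,  0.05550995,
       -0.0391674 ]), 'tau': array([ 1.01264664e-03, -5.82710230e+01,  2.93047392e+01,  6.99697226e+00,
        6.80483630e-03, -1.60551522e-04]), 'tool_pos': array([0.30295798, 0.60266533, 0.22564366]), 'orientation': array([ 1.79907531e+02, -5.27911537e-03, -2.66948091e+01]), 'force': array([-0.65177442, -0.06003028,  0.84792173]), 'moment': array([-0.00511117, -0.03178221, -0.03520938]), 'opening': 0.08745388938341732} 0.0188
scene [ 1.17647844 -0.12703914  0.9153501 ] [-0.59959951  0.13128708 -0.78945812] 395.4123631015632
top [0.38598021 0.02050033 1.26948098] [ 0.15915718 -0.00235135 -0.98725046] 524.5931834845485
wrist [0.36828575 0.56933022 0.3849299 ] [-0.24664772  0.12242237 -0.9613416 ] 312.1181025364027
```

View pics/scene0.png

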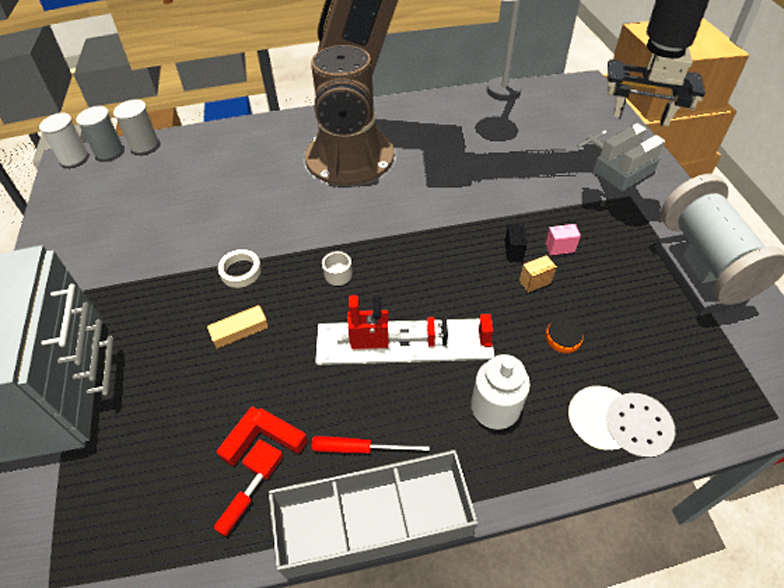

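View pics/top0.png

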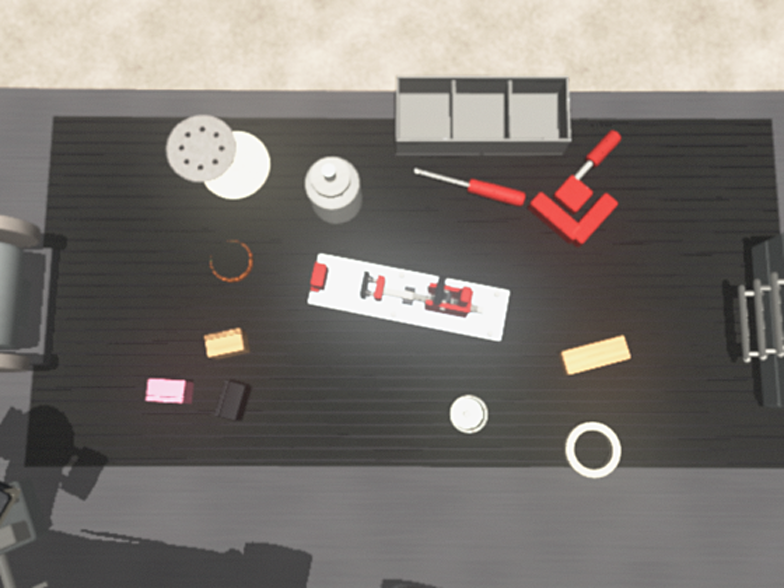

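View pics/wrist0.png

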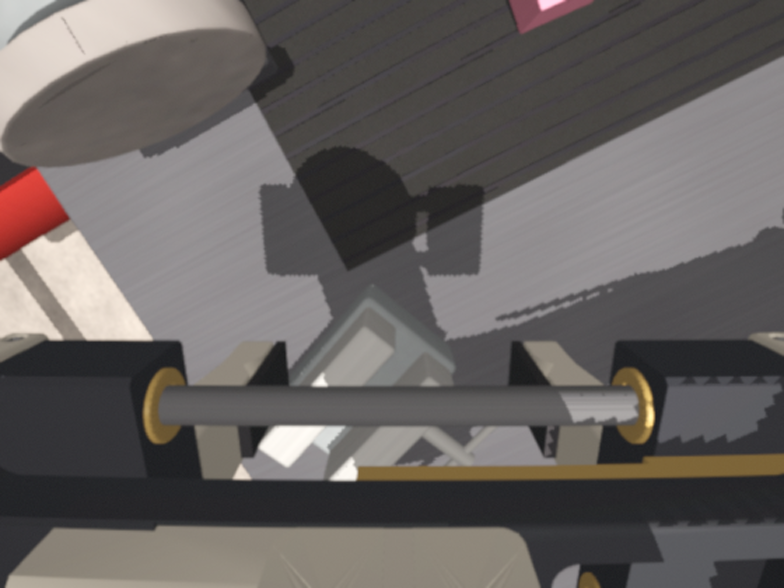

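Scene shows (in the 1.4x pictures) the wood block at scene (538,274) / top (225,343). Things it could be taken for are the offcut at top (596,355), the black block at top (233,400) and the pink block at top (166,390). The clamp is at top (410,297), with its end stop on the left (+y). I'll check the block and clamp in a close crop.

```bash
python3 - <<'E'
from h import *
import pickle
c=pickle.load(open("top0.pkl","rb")); s=pickle.load(open("scene0.pkl","rb"))
save(c,"topclamp.png",(210,170,375,255),4.8)
a=cv2.resize(c["im"][215:275,130:210],None,fx=7,fy=7,interpolation=cv2.INTER_CUBIC)
b=cv2.resize(s["im"][170:220,350:417],None,fx=5.5,fy=8.4,interpolation=cv2.INTER_CUBIC)
cv2.imwrite("pics/blk.png",cv2.cvtColor(a,cv2.COLOR_RGB2BGR)); cv2.imwrite("pics/blk2.png",cv2.cvtColor(b,cv2.COLOR_RGB2BGR))
hsv=cv2.cvtColor(c["im"],cv2.COLOR_RGB2HSV)
# bed: bright white in region
m=((hsv[...,2]>200)&(hsv[...,1]<40)).astype(np.uint8); r=np.zeros_like(m); r[175:250,215:370]=m[175:250,215:370]
r=cv2.morphologyEx(r,cv2.MORPH_CLOSE,np.ones((15,15)))
cn=max(cv2.findContours(r,0,2)[0],key=cv2.contourArea)
bx=cv2.boxPoints(cv2.minAreaRect(cn)); P=onz(c,bx,0.010); print("bed px",bx.round(1),"\n",P.round(4)); 
print([np.linalg.norm(P[i]-P[(i+1)%4]).round(4) for i in range(4)],P.mean(0))
# block
m=((hsv[...,0]>8)&(hsv[...,0]<28)&(hsv[...,1]>60)&(hsv[...,2]>120)).astype(np.uint8); r=np.zeros_like(m); r[222:262,140:185]=m[222:262,140:185]
cn=max(cv2.findContours(r,0,2)[0],key=cv2.contourArea); bx=cv2.boxPoints(cv2.minAreaRect(cn)); P=onz(c,bx,0.055)
print("blk",bx.round(1),"\n",P.round(4),[np.linalg.norm(P[i]-P[(i+1)%4]).round(4) for i in range(4)],P.mean(0))
E
```

```text
bed px [[219.3 216.4]
 [226.5 179.9]
 [364.3 207. ]
 [357.1 243.4]] 
 [[ 0.5882  0.1818  0.01  ]
 [ 0.679   0.1664  0.01  ]
 [ 0.6127 -0.1709  0.01  ]
 [ 0.5234 -0.1519  0.01  ]]
[np.float64(0.0921), np.float64(0.3438), np.float64(0.0913), np.float64(0.34)] [0.60082317 0.00635549 0.01      ]
blk [[144.2 239. ]
 [171.5 233.2]
 [175.1 249.9]
 [147.8 255.8]] 
 [[0.5272 0.3489 0.055 ]
 [0.541  0.2862 0.055 ]
 [0.502  0.2765 0.055 ]
 [0.4883 0.3388 0.055 ]] [np.float64(0.0642), np.float64(0.0402), np.float64(0.0639), np.float64(0.0401)] [0.51463116 0.31261513 0.055     ]
```

View pics/topclamp.png

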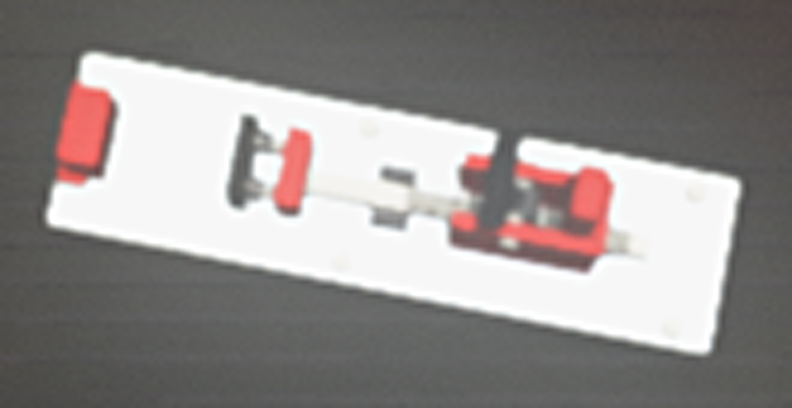

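View pics/blk.png

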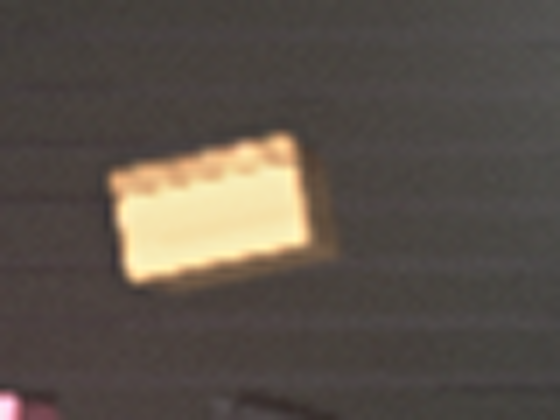

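View pics/blk2.png

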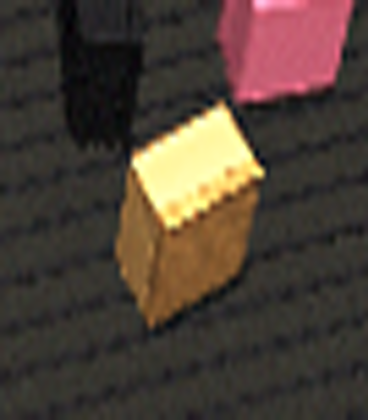

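```bash
python3 - <<'E'
from h import *
import pickle
c=pickle.load(open("top0.pkl","rb")); s=pickle.load(open("scene0.pkl","rb"))
print("cup near edge",onz(c,[[336/1.4,222/1.4]],0).round(3),"left/right widest",onz(c,[[306/1.4,188/1.4],[361/1.4,188/1.4]],0.08).round(3))
print("scene base near/l/r",onz(s,[[498/1.4,427/1.4]],0).round(3))
p=np.array([[333,168]])/1.4; print("top knob top view",onz(c,p,.155).round(3))
p=np.array([[506,363]])/1.4; print("knob scene",onz(s,p,.155).round(3))
save(s,"scup.png",(300,220,410,320),5)
save(c,"tcup.png",(200,100,280,170),7)
# clamp in world
yaw=np.radians(78.9);O=np.array([.6008,.0064]);
ux=np.array([np.cos(yaw),np.sin(yaw)]);uy=np.array([-ux[1],ux[0]])
def toc(P): d=np.array(P)[:,:2]-O; return (np.c_[d@ux,d@uy]*1000).round(1)
q=lambda u,v:[210+u/4.8,170+v/4.8]
print("pad front face top z58", toc(onz(c,[q(233,200),q(243,122)],.058)))
print("pad face", toc(onz(c,[q(229,203),q(242,118)],.037)))
print("stop face top z60", toc(onz(c,[q(100,172),q(112,105)],.060)))
print("handle top z142", toc(onz(c,[q(591,200)],.142)),"bar z120",toc(onz(c,[q(508,133),q(490,222)],.127)))
print("handle world",O+ux*-.09,"bar",O+ux*-.049,"stop",O+ux*.145)
E
```

```text
cup near edge [[0.736 0.135 0.   ]] left/right widest [[0.773 0.179 0.08 ]
 [0.773 0.087 0.08 ]]
scene base near/l/r [[0.813 0.13  0.   ]]
top knob top view [[0.781 0.127 0.155]]
knob scene [[0.773 0.134 0.155]]
pad front face top z58 [[ 74.7  23.6]
 [ 77.8 -15.3]]
pad face [[ 78.1  22.2]
 [ 80.5 -21.2]]
stop face top z60 [[140.9  23.1]
 [142.2 -10.7]]
handle top z142 [[-91.8   4.9]] bar z120 [[-49.4 -21.2]
 [-49.   21.3]]
handle world [ 0.58347302 -0.08191634] bar [ 0.59136642 -0.04168334] stop [0.62871569 0.14868744]
```

View pics/scup.png

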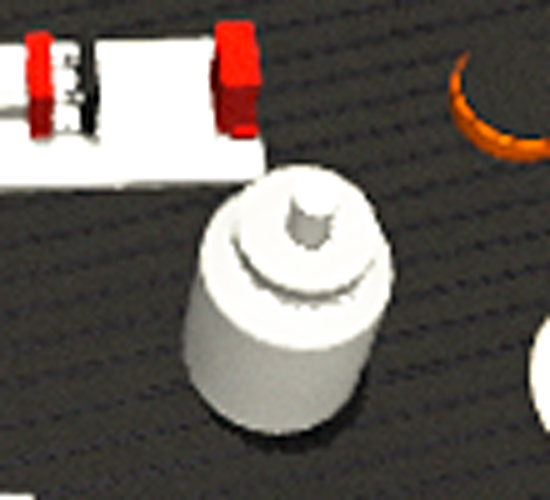

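View pics/tcup.png

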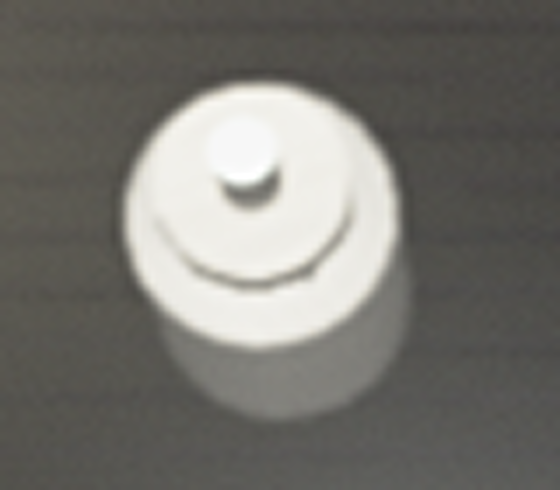

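>>> {"name": "jog_arm", "arguments": {
  "commands": [
    [21,-29,0,3.9],
    [21,-29,0,3.9],
    [21,-29,0,3.9],
    [21,-29,0,3.9],
    [21,-29,0,3.9],
    [21,-29,-13,3.9],
    [21,-29,-13,3.9],
    [21,-29,-13,3.9],
    [21,-29,-13,3.9],
    [21,-29,-13,3.9]
  ],
  "fingers": 86
}}

```text
clock: 0.98
tool_pos: [0.5138, 0.3115, 0.161]
orientation: [-180.0, -0.0, 12.5]
force: [0.9, 0.6, 0.6]
opening: 0.0862
```

```bash
python3 - <<'E'
from h import *
import pickle
c=cam("wrist"); o=get_obs(); print(o["clock"],o["tool_pos"],o["orientation"],o["joint_pos"].round(1),o["force"].round(2))
save(c,"wrist1.png",sc=1.4); pickle.dump(c,open("wrist1.pkl","wb"))
s=cam("scene"); save(s,"scene1.png",(280,60,480,260),4)
E
```

```text
1.0333 [0.51487797 0.30629694 0.15791177] [179.83554134   0.2410872   12.6864825 ] [ 49.4  16.7 -14.4  -0.  -59.2  53.3] [ 1.82 -3.56 -2.38]
```

View pics/wrist1.png

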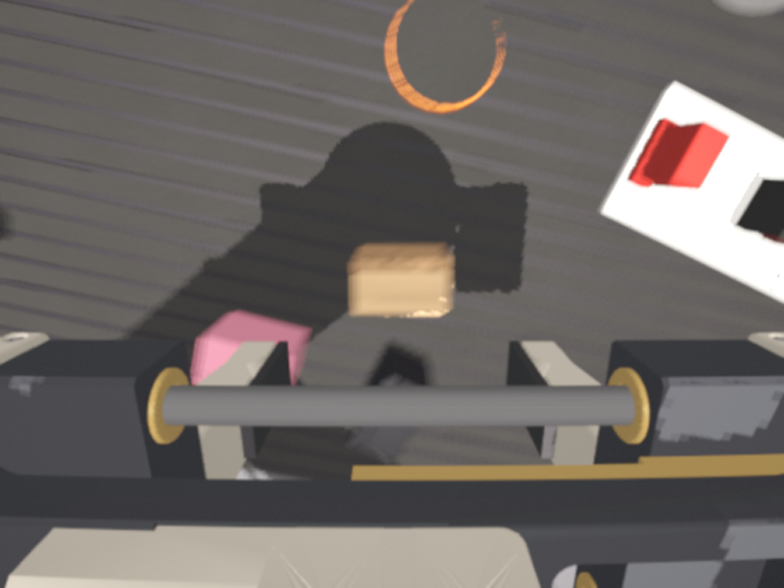

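View pics/scene1.png

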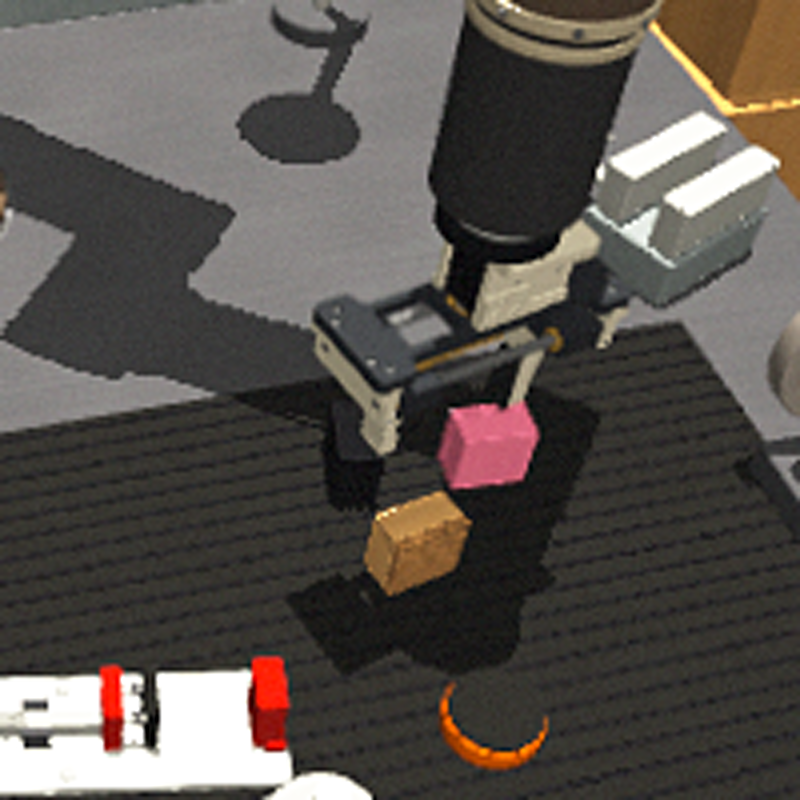

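```bash
python3 - <<'E'
from h import *
import pickle
def blk(c,box,z=.055,lo=120):
    hsv=cv2.cvtColor(c["im"],cv2.COLOR_RGB2HSV); x0,y0,x1,y1=box
    m=((hsv[...,0]>8)&(hsv[...,0]<25)&(hsv[...,1]>70)&(hsv[...,2]>lo)).astype(np.uint8); r=np.zeros_like(m); r[y0:y1,x0:x1]=m[y0:y1,x0:x1]
    cn=max(cv2.findContours(r,0,2)[0],key=cv2.contourArea); bx=cv2.boxPoints(cv2.minAreaRect(cn)); P=onz(c,bx,z)
    print(bx.round(1).tolist(),"\n",P.round(4),[np.linalg.norm(P[i]-P[(i+1)%4]).round(4) for i in range(4)],P.mean(0).round(4))
o=get_obs(); print(o["clock"],o["tool_pos"],o["orientation"],o["qvel"].round(2))
w=cam("wrist"); save(w,"wrist2.png",(200,150,360,260),5); pickle.dump(w,open("wrist2.pkl","wb"))
blk(w,(230,160,345,235))
print("tcp px",proj(w,[o["tool_pos"]]), "top predicted", proj(w,[[.5146,.3126,.055],[.541,.2862,.055]])*1.4)
t=cam("top"); save(t,"top2.png",(120,200,220,280),7)
o=get_obs(); print(o["clock"],o["tool_pos"],o["orientation"])
E
```

```text
1.0833 [0.51388873 0.30821728 0.15881979] [179.84638982   0.24089823  12.21897291] [ 3.43 -0.87  2.13  0.17 -1.26 -8.66]
[[242.0, 176.0], [312.0, 176.0], [312.0, 226.0], [242.0, 226.0]] 
 [[0.5324 0.3488 0.055 ]
 [0.545  0.2906 0.055 ]
 [0.5012 0.2799 0.055 ]
 [0.488  0.3409 0.055 ]] [np.float64(0.0596), np.float64(0.045), np.float64(0.0624), np.float64(0.045)] [0.5166 0.3151 0.055 ]
tcp px [[284.28496967 256.70583413]] top predicted [[390.97547801 286.08620633]
 [442.22050625 254.16103454]]
1.1833 [0.51354872 0.3117839  0.16092181] [1.79953900e+02 6.20437402e-02 1.21515157e+01]
```

View pics/wrist2.png

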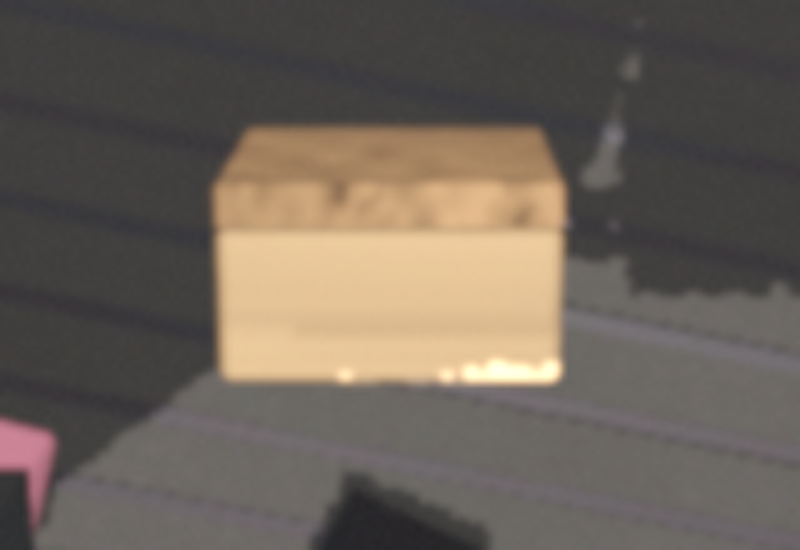

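```bash
python3 - <<'E'
from h import *
import pickle
w=pickle.load(open("wrist2.pkl","rb"))
b=np.array([(213,182),(567,182),(562,381),(217,381)])/5+[200,150]
P=onz(w,b,.055); print(P.round(4),[np.linalg.norm(P[i]-P[(i+1)%4]).round(4) for i in range(4)],P.mean(0).round(4))
for i,j in ((0,1),(3,2)): d=P[j]-P[i]; print(np.degrees(np.arctan2(d[1],d[0])))
# end stop / pad in wrist1 view
w1=pickle.load(open("wrist1.pkl","rb"))
print("bed corner",onz(w1,np.array([[675,82],[602,212]])/1.4,.010).round(4))
E
```

```text
[[0.5236 0.3467 0.055 ]
 [0.5364 0.2873 0.055 ]
 [0.5011 0.2795 0.055 ]
 [0.4881 0.3397 0.055 ]] [np.float64(0.0608), np.float64(0.0362), np.float64(0.0615), np.float64(0.0362)] [0.5123 0.3133 0.055 ]
-77.80208597194532
-77.8093344543665
bed corner [[0.6799 0.1605 0.01  ]
 [0.5877 0.1802 0.01  ]]
```

>>> {"name": "jog_arm", "arguments": {
  "commands": [
    [-1,0,-25,0],
    [0,0,-30,0],
    [0,0,-30,0],
    [0,0,-25,0],
    [0,0,-15,0],
    [0,0,-9,0],
    [0,0,-5,0],
    [0,0,0,0],
    [0,0,0,0],
    [0,0,0,0]
  ]
}}

```text
clock: 2.02
tool_pos: [0.5128, 0.314, 0.0239]
orientation: [-179.9, -0.1, 12.3]
force: [-0.5, -0.7, 0.1]
opening: 0.086
```

>>> {"name": "jog_arm", "arguments": {
  "commands": [
    [0,0,0,0],
    [0,0,0,0],
    [0,0,0,0],
    [0,0,0,0],
    [0,0,0,0],
    [0,0,0,0],
    [0,0,0,0],
    [0,0,0,0],
    [0,0,5,0],
    [0,0,15,0]
  ],
  "fingers": 50
}}

```text
clock: 2.85
tool_pos: [0.5108, 0.3118, 0.0407]
orientation: [179.9, 0.2, 12.3]
force: [1.0, -1.2, -1.2]
opening: 0.0596
```

>>> {"name": "jog_arm", "arguments": {
  "commands": [
    [0,0,25,5],
    [8,-15,25,7],
    [13,-24,20,7],
    [15,-28,15,7],
    [16,-30,13,7],
    [16,-30,0,7],
    [15,-28,0,7],
    [13,-24,0,7],
    [9,-15,0,7],
    [4.4,-7.6,0,5.6]
  ]
}}

```text
clock: 3.68
tool_pos: [0.6222, 0.1091, 0.1404]
orientation: [-180.0, 0.0, 79.2]
force: [0.8, 0.6, 0.2]
opening: 0.0602
```

>>> {"name": "jog_arm", "arguments": {
  "commands": [
    [0,0,0,0],
    [0,0,0,0],
    [0,0,0,0],
    [0,0,0,0],
    [0,0,0,0],
    [0,0,0,0],
    [0,0,0,0],
    [0,0,0,0],
    [0,0,0,0],
    [0,0,0,0]
  ]
}}

```text
clock: 4.52
tool_pos: [0.6215, 0.1115, 0.1405]
orientation: [-180.0, 0.0, 78.9]
force: [-0.5, -1.0, -0.3]
opening: 0.0596
```

```bash
python3 - <<'E'
from h import *
import pickle
o=get_obs(); print(o["clock"],o["tool_pos"],o["orientation"],o["joint_pos"].round(1),o["force"].round(2),o["opening"])
for n in ("wrist","scene","top"):
    c=cam(n); save(c,n+"3.png",sc=1.4); pickle.dump(c,open(n+"3.pkl","wb"))
E
```

```text
4.5167 [0.6215252  0.11153362 0.14053641] [-1.79997013e+02  1.16130233e-04  7.89094264e+01] [ 27.9  20.2 -11.6  -0.  -58.1 141.1] [-0.5  -1.02 -0.26] 0.05957405905357715
```

View pics/wrist3.png

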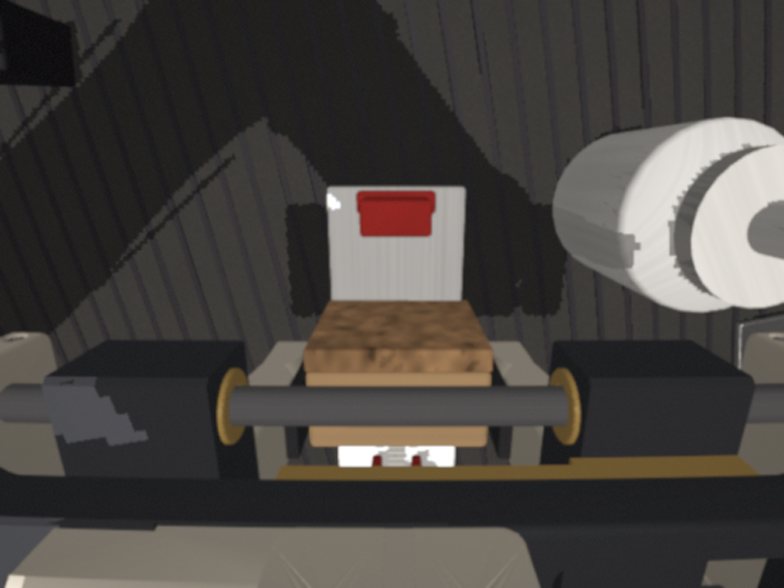

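View pics/scene3.png

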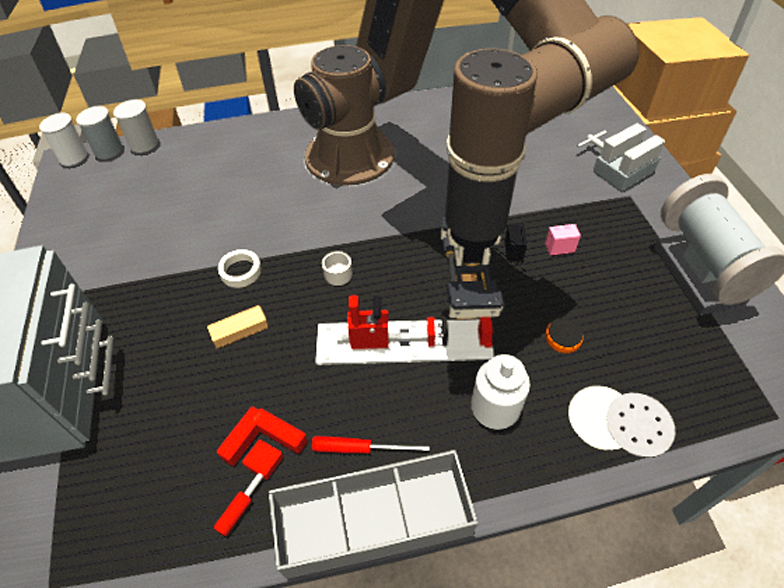

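View pics/top3.png

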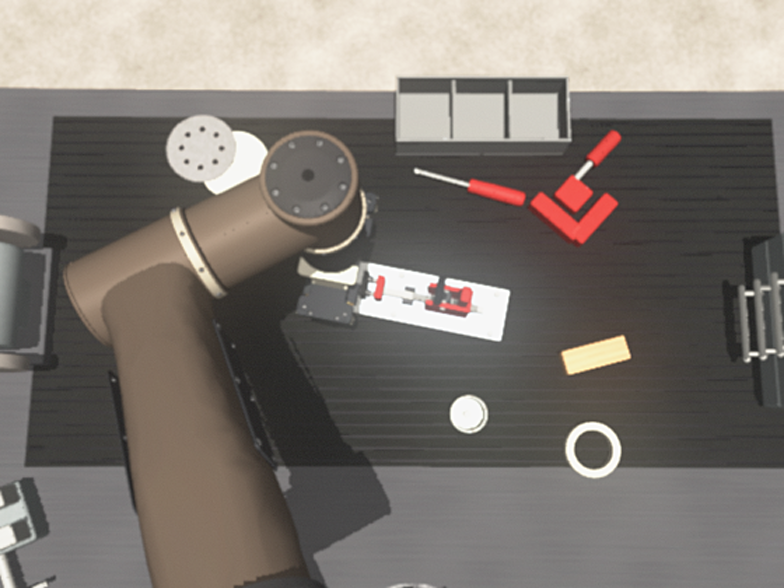

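```bash
python3 - <<'E'
from h import *
import pickle
w=pickle.load(open("wrist3.pkl","rb"))
save(w,"w3a.png",(220,120,350,220),6); save(w,"w3b.png",(200,200,360,340),5)
yaw=np.radians(78.9);O=np.array([.6008,.0064]);
ux=np.array([np.cos(yaw),np.sin(yaw)]);uy=np.array([-ux[1],ux[0]])
def toc(P): d=np.array(P)[:,:2]-O; return (np.c_[d@ux,d@uy]*1000).round(1)
P=onz(w,np.array([[328,186],[465,186]])/1.4,.01);print(P.round(4),toc(P), np.linalg.norm(P[0]-P[1]))
print("left/right bed edges",toc(onz(w,np.array([[331,299],[463,299]])/1.4,.01)))
print("tcp",toc([[.6215,.1115]]))
E
```

```text
[[0.5881 0.1819 0.01  ]
 [0.675  0.1649 0.01  ]] [[169.8  46.3]
 [169.8 -42.3]] 0.08855472013347998
left/right bed edges [[ 93.5  47.4]
 [ 93.5 -44.1]]
tcp [[ 1.071e+02 -1.000e-01]]
```

View pics/w3a.png

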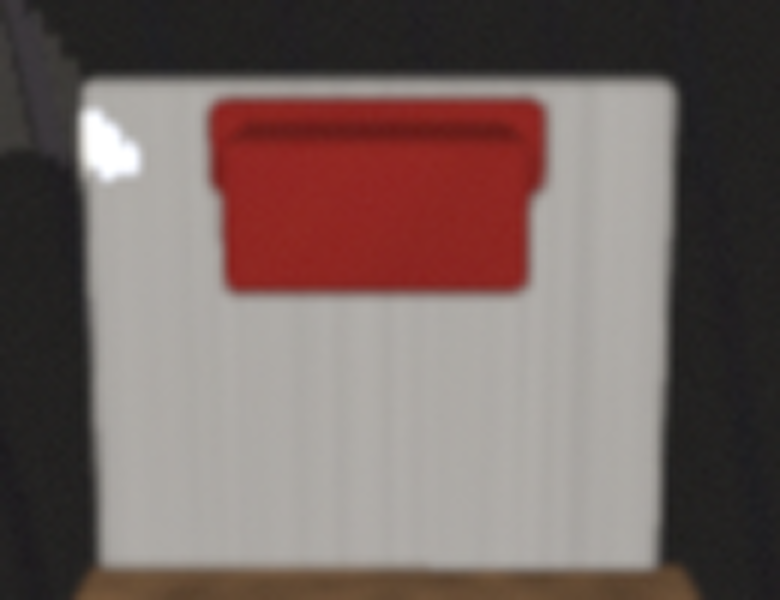

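View pics/w3b.png

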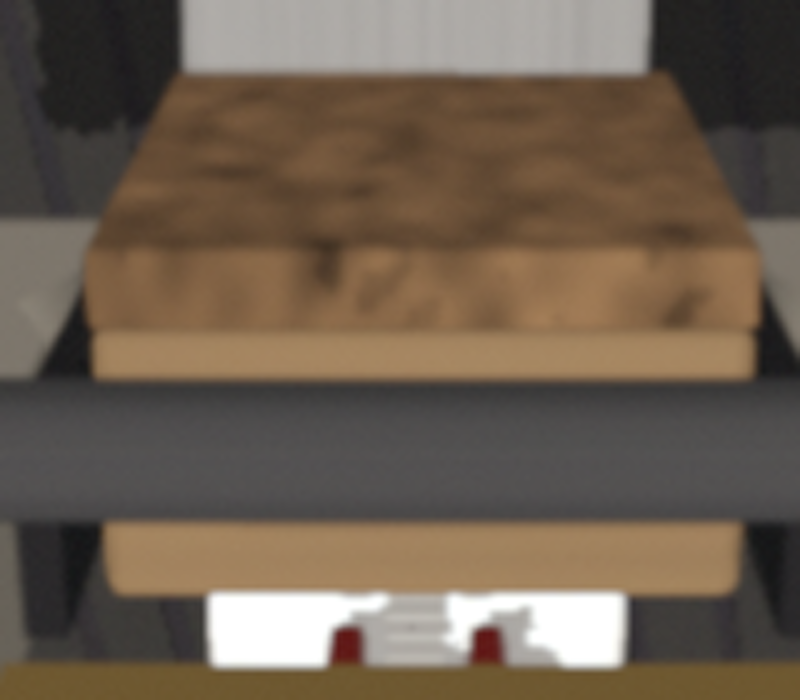

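```bash
python3 - <<'E'
from h import *
import pickle
w=pickle.load(open("wrist3.pkl","rb")); t=pickle.load(open("top0.pkl","rb"))
yaw=np.radians(78.9);O=np.array([.6008,.0064]);
ux=np.array([np.cos(yaw),np.sin(yaw)]);uy=np.array([-ux[1],ux[0]])
def toc(P): d=np.array(P)[:,:2]-O; return (np.c_[d@ux,d@uy]*1000).round(1)
q=lambda L:np.array(L)/5+[200,200]
print("block top front",toc(onz(w,q([[86,246],[760,246]]),.1735)),"back",toc(onz(w,q([[105,595],[742,595]]),.1735)), "bottom front", toc(onz(w,q([[180,72],[668,72]]),.1185)))
r=lambda L:np.array(L)/6+[220,120]
print("stop top face front edge z60?",toc(onz(w,r([[225,292],[527,292]]),.010)),toc(onz(w,r([[222,140],[530,140]]),.060)))
print("bed long edges near", toc(onz(w,q([[207,630],[627,630]]),.01)))
# bed lines in top image, fit with hsv thresholds subpixel
g=cv2.cvtColor(t["im"],cv2.COLOR_RGB2GRAY).astype(float)
out={1:[],-1:[]}
for x in list(range(-160,165,8)):
  for sgn in (1,-1):
    ys=np.arange(30,60,.25); P=np.array([[*(O+ux*x/1e3+uy*sgn*y/1e3),.01 if sgn<0 else 0.01] for y in ys])
    uv=proj(t,P); v=np.array([cv2.getRectSubPix(g.astype(np.float32),(1,1),(float(a),float(b)))[0,0] for a,b in uv])
    k=np.where((v[:-1]>=140)&(v[1:]<140))[0]
    if len(k): out[sgn].append((x,sgn*ys[k[-1]]))
for s_ in out:
    a=np.array(out[s_]); p=np.polyfit(a[:,0],a[:,1],1); print(s_,p,np.std(a[:,1]-np.polyval(p,a[:,0])),len(a))
E
```

```text
block top front [[126.5  30.3]
 [126.6 -28.7]] back [[ 91.   30.7]
 [ 91.  -29.3]] bottom front [[125.7  30.3]
 [125.7 -29. ]]
stop top face front edge z60? [[137.2  25.9]
 [137.2 -20.9]] [[163.9  21.6]
 [164.  -17.2]]
bed long edges near [[-34.3  47.6]
 [-34.2 -43.8]]
1 [-2.28658537e-04  4.72439024e+01] 0.19391777819370679 41
-1 [-1.02466203e-03 -4.68737704e+01] 0.7744639501343412 40
```

>>> {"name": "jog_arm", "arguments": {
  "commands": [
    [-0.6,0,-12,0],
    [0,0,-17,0],
    [0,0,-18,0],
    [0,0,-18,0],
    [0,0,-16,0],
    [0,0,-12,0],
    [0,0,-8,0],
    [0,0,-4,0],
    [0,0,-2,0],
    [0,0,0,0]
  ]
}}

```text
clock: 5.5
tool_pos: [0.6212, 0.1115, 0.0337]
orientation: [180.0, 0.0, 78.9]
force: [-0.9, -0.1, -0.9]
opening: 0.0596
```

>>> {"name": "jog_arm", "arguments": {
  "commands": [
    [0,0,0,0],
    [0,0,0,0],
    [0,0,0,0],
    [0,0,0,0],
    [0,0,-0.5,0],
    [0,0,-0.5,0],
    [0,0,0,0],
    [0,0,0,0],
    [0,0,0,0],
    [0,0,0,0]
  ]
}}

```text
clock: 6.33
tool_pos: [0.6211, 0.1115, 0.0328]
orientation: [180.0, -0.0, 78.9]
force: [-0.7, 0.4, 3.0]
opening: 0.0598
```

```bash
python3 - <<'E'
from h import *
o=get_obs(); print(o["clock"],o["tool_pos"],o["orientation"],o["force"].round(2),o["moment"].round(2),o["opening"])
s=cam("scene"); save(s,"scene4.png",(280,140,420,320),4)
w=cam("wrist"); save(w,"w4.png",sc=1.4)
E
```

```text
6.3333 [0.62111146 0.11148791 0.03284593] [ 1.79982439e+02 -7.36138250e-03  7.89163928e+01] [-0.72  0.41  2.99] [-0.07  0.39  0.  ] 0.05984646647442288
```

View pics/scene4.png

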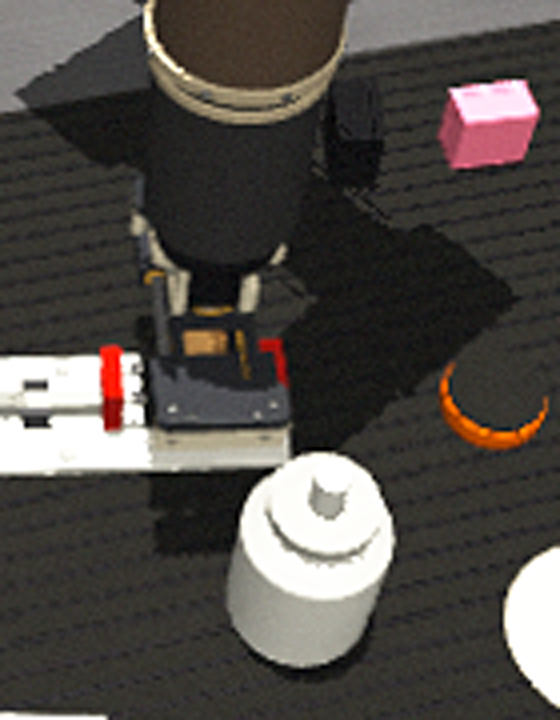

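View pics/w4.png

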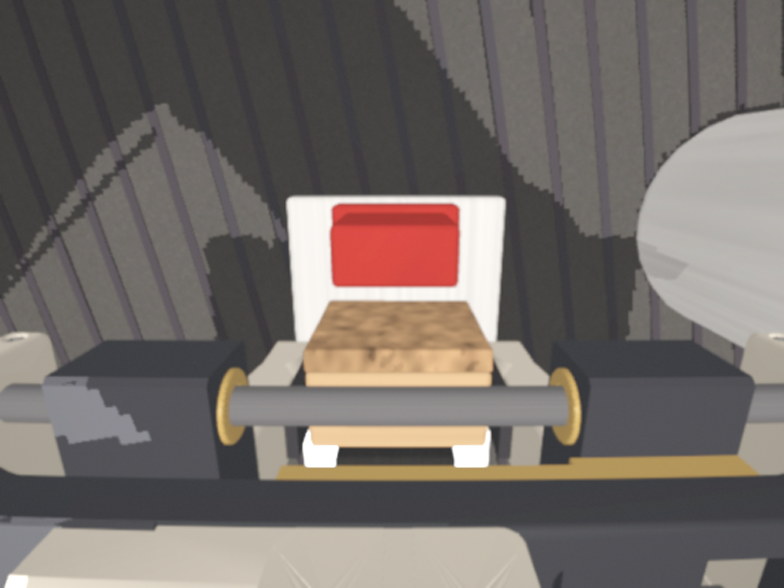

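>>> {"name": "jog_arm", "arguments": {
  "commands": [
    [0,0,0,0],
    [0,0,0,0],
    [0,0,0,0],
    [0,0,0,0],
    [0,0,10,0],
    [0,0,18,0],
    [0,0,25,0],
    [0,0,25,0],
    [0,0,25,0],
    [0,0,25,0]
  ],
  "fingers": 76
}}

```text
clock: 7.27
tool_pos: [0.6209, 0.1113, 0.1626]
orientation: [180.0, -0.0, 78.9]
force: [0.6, 0.2, -0.1]
opening: 0.0755
```

```bash
python3 - <<'E'
from h import *
import pickle
o=get_obs(); print(o["clock"],o["tool_pos"],o["orientation"],o["force"].round(2),o["opening"])
w=cam("wrist"); save(w,"w5.png",sc=1.4); pickle.dump(w,open("w5.pkl","wb"))
E
```

```text
7.2667 [0.62090435 0.11133916 0.16262569] [ 1.79973890e+02 -1.16966119e-02  7.89125458e+01] [ 0.57  0.25 -0.11] 0.07548179085071782
```

View pics/w5.png

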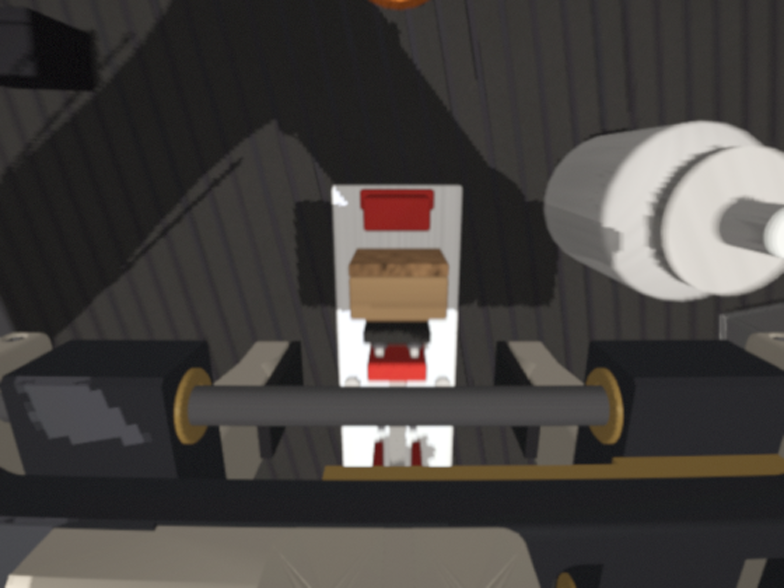

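The block stands square at wrist (399,285), in front of the black pad at (397,333) and behind the stop at (397,210). Next I go over the handle and trigger.

>>> {"name": "jog_arm", "arguments": {
  "commands": [
    [0,-5,15,-5],
    [-2,-15,15,-7],
    [-4,-22,0,-7],
    [-5,-25,0,-7],
    [-5,-25,0,-7],
    [-5,-25,0,-7],
    [-5,-25,0,-7],
    [-5,-22,0,-7],
    [-3,-14,0,-7],
    [-2.4,-7.4,0,-7]
  ],
  "fingers": 86
}}

```text
clock: 8.15
tool_pos: [0.584, -0.0758, 0.1913]
orientation: [180.0, -0.0, 10.5]
force: [0.6, -0.4, -0.6]
opening: 0.0863
```

>>> {"name": "jog_arm", "arguments": {
  "commands": [
    [0,0,0,-7],
    [0,0,0,-7],
    [0,0,0,-5],
    [0,0,0,-3],
    [0,0,0,0],
    [0,0,0,0],
    [0,0,0,0],
    [0,0,0,0],
    [0,0,0,0],
    [0,0,0,0]
  ]
}}

```text
clock: 8.98
tool_pos: [0.5846, -0.0739, 0.1906]
orientation: [180.0, 0.0, -11.1]
force: [0.4, -0.4, -0.5]
opening: 0.0858
```

```bash
python3 - <<'E'
from h import *
import pickle
o=get_obs(); print(o["clock"],o["tool_pos"],o["orientation"],o["joint_pos"].round(1),o["force"].round(2),o["opening"])
w=cam("wrist"); save(w,"w6.png",sc=1.4); pickle.dump(w,open("w6.pkl","wb"))
O=np.array([.6002,.0065]);yaw=np.radians(78.9);ux=np.array([np.cos(yaw),np.sin(yaw)]);uy=np.array([-ux[1],ux[0]])
for n,p in dict(handle1=(-98,13,142),h2=(-82,13,142),h3=(-98,-13,142),h4=(-82,-13,142),b1=(-42,22,120),b2=(-42,-22,120),b3=(-49,-22,120),tcp=(-82,0,102)).items():
    print(n,(proj(w,[[*(O+ux*p[0]/1e3+uy*p[1]/1e3),p[2]/1e3]])*1.4).round(0))
E
```

```text
8.9833 [ 0.58456844 -0.07389557  0.19057622] [ 1.79999055e+02  2.19691878e-03 -1.10521595e+01] [ 11.8  14.  -13.4   0.  -62.5  67.2] [ 0.43 -0.45 -0.51] 0.08577309878017723
handle1 [[429. 343.]]
h2 [[397. 343.]]
h3 [[430. 294.]]
h4 [[397. 294.]]
b1 [[327. 343.]]
b2 [[323. 267.]]
b3 [[336. 267.]]
tcp [[397. 297.]]
```

View pics/w6.png

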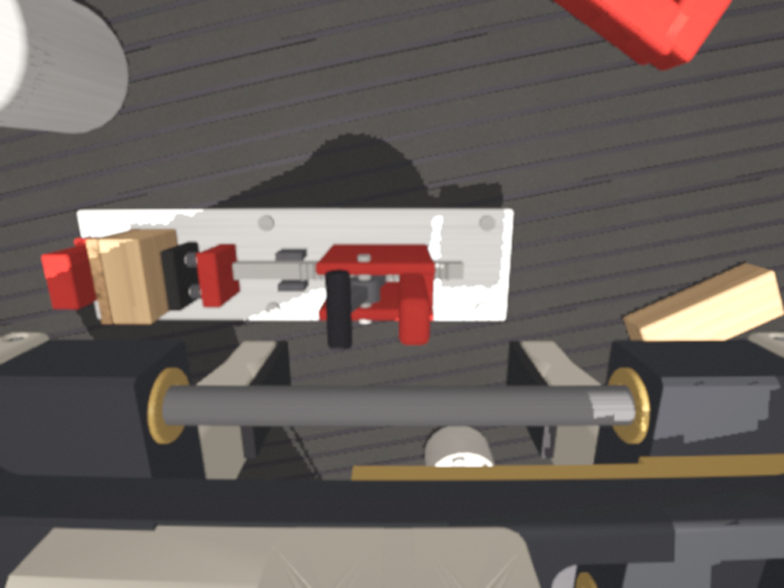

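The bar at wrist (339,310) and the handle at (414,315) match the predicted pixels, so I go down over them.

>>> {"name": "jog_arm", "arguments": {
  "commands": [
    [0,0,-12,0],
    [0,0,-18,0],
    [0,0,-18,0],
    [0,0,-15,0],
    [0,0,-12,0],
    [0,0,-8,0],
    [0,0,-5,0],
    [0,0,0,0],
    [0,0,0,0],
    [0,0,0,0]
  ]
}}

```text
clock: 9.87
tool_pos: [0.5852, -0.0739, 0.1034]
orientation: [-180.0, -0.1, -11.1]
force: [0.0, 0.5, 0.7]
opening: 0.0861
```

```bash
cat >> h.py <<'E'
O=np.array([.6002,.0065]);yaw=np.radians(78.9);ux=np.array([np.cos(yaw),np.sin(yaw)]);uy=np.array([-ux[1],ux[0]])
def st():
    F=[]; o=get_obs(); d=o["tool_pos"][:2]-O; f=o["force"]; x=d@ux*1e3; op=o["opening"]*1e3
    print("t",round(o["clock"],2),"tcp clamp x %.1f y %.1f z %.1f"%(x,d@uy*1e3,o["tool_pos"][2]*1e3),"open %.1f barface %.1f handlefinger %.1f"%(op,x+op/2,x-op/2),"Fx %.2f Fy %.2f Fz %.2f"%(f[:2]@ux,f[:2]@uy,f[2]))
E
python3 - <<'E'
from h import *
import pickle
st()
w=cam("wrist"); save(w,"w7.png",sc=1.4); pickle.dump(w,open("w7.pkl","wb"))
st()
E
```

```text
t 9.87 tcp clamp x -81.8 y -0.7 z 103.4 open 86.1 barface -38.8 handlefinger -124.9 Fx 0.51 Fy 0.05 Fz 0.75
t 9.92 tcp clamp x -81.8 y -0.7 z 103.4 open 85.8 barface -38.9 handlefinger -124.7 Fx 0.35 Fy -0.55 Fz -0.38
```

View pics/w7.png

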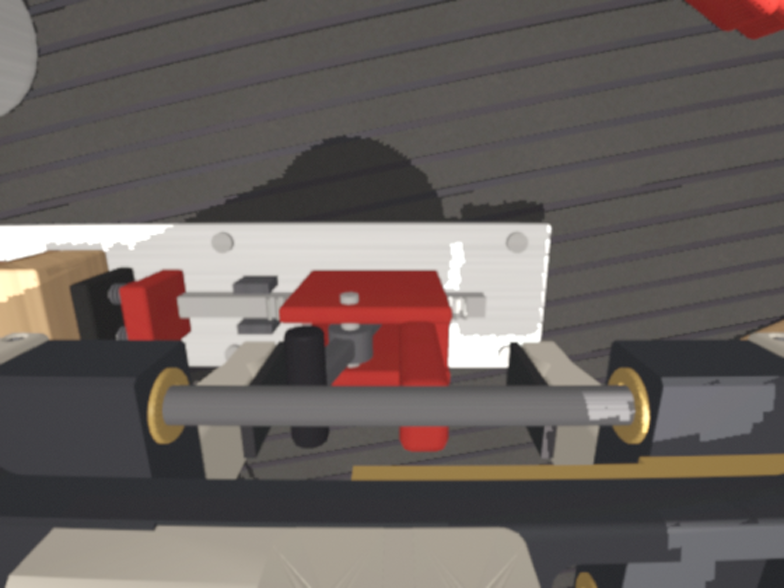

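>>> {"name": "jog_arm", "arguments": {
  "commands": [
    [0,0,0,0],
    [0,0,0,0],
    [0,0,0,0],
    [0,0,0,0],
    [0,0,0,0],
    [0,0,0,0],
    [0,0,0,0],
    [0,0,0,0],
    [0,0,0,0],
    [0,0,0,0]
  ],
  "fingers": 37
}}

```text
clock: 10.75
tool_pos: [0.5866, -0.072, 0.104]
orientation: [-179.8, -0.2, -11.0]
force: [0.0, 10.1, 5.9]
opening: 0.0374
```

```bash
python3 - <<'E'
from h import *
import pickle
st()
w=cam("wrist"); save(w,"w8.png",sc=1.4); pickle.dump(w,open("w8.pkl","wb"))
st()
E
```

```text
t 10.75 tcp clamp x -79.6 y -1.7 z 104.0 open 37.4 barface -60.9 handlefinger -98.3 Fx 9.94 Fy 1.93 Fz 5.88
t 10.8 tcp clamp x -79.7 y -1.7 z 103.9 open 37.4 barface -61.0 handlefinger -98.4 Fx 9.86 Fy 1.56 Fz 5.27
```

View pics/w8.png

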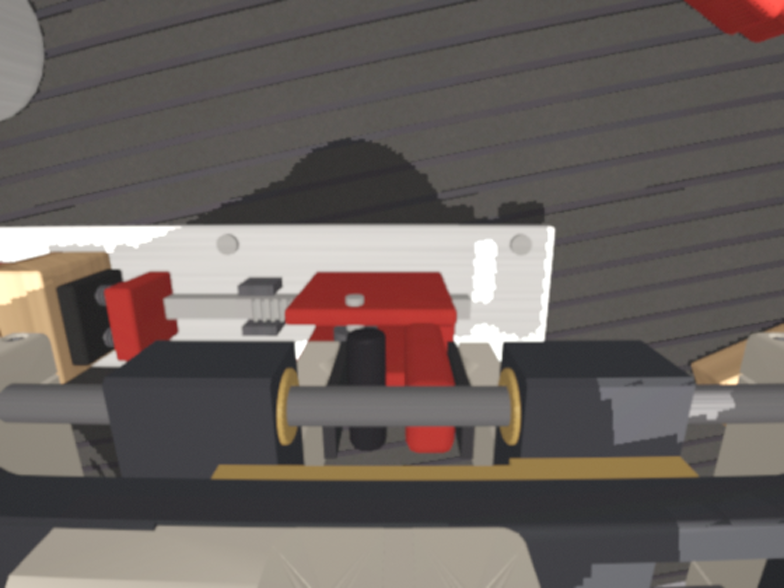

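>>> {"name": "jog_arm", "arguments": {
  "commands": [
    [0,0,0,0],
    [0,0,0,0],
    [0,0,0,0],
    [0,0,0,0],
    [0,0,0,0],
    [0,0,0,0],
    [-0.2,-1,0,0],
    [-0.2,-1,0,0],
    [0,0,0,0],
    [0,0,0,0]
  ],
  "fingers": 87.5
}}

```text
clock: 11.63
tool_pos: [0.5838, -0.0763, 0.1024]
orientation: [180.0, 0.0, -11.1]
force: [0.4, 0.0, -0.3]
opening: 0.087
```

```bash
python3 - <<'E'
from h import *
import pickle
st()
w=cam("wrist"); save(w,"w9.png",sc=1.4); pickle.dump(w,open("w9.pkl","wb"))
E
```

```text
t 11.63 tcp clamp x -84.5 y 0.2 z 102.4 open 87.0 barface -41.0 handlefinger -127.9 Fx 0.10 Fy -0.37 Fz -0.30
```

>>> {"name": "jog_arm", "arguments": {
  "commands": [
    [0,0,0,0],
    [0,0,0,0],
    [0,0,0,0],
    [0,0,0,0],
    [0,0,0,0],
    [0,0,0,0],
    [0,0,0,0],
    [0,0,0,0],
    [0,0,0,0],
    [0,0,0,0]
  ],
  "fingers": 36
}}

```text
clock: 12.52
tool_pos: [0.5861, -0.0735, 0.1037]
orientation: [-179.8, -0.2, -11.1]
force: [0.2, 14.6, 5.7]
opening: 0.0365
```

```bash
python3 - <<'E'
from h import *
import pickle
st()
w=cam("wrist"); save(w,"w10.png",sc=1.4); pickle.dump(w,open("w10.pkl","wb"))
st()
E
```

```text
t 12.52 tcp clamp x -81.2 y -1.5 z 103.7 open 36.5 barface -62.9 handlefinger -99.5 Fx 14.34 Fy 2.59 Fz 5.69
t 12.57 tcp clamp x -81.1 y -1.5 z 103.7 open 36.3 barface -62.9 handlefinger -99.2 Fx 13.99 Fy 2.64 Fz 5.22
```

View pics/w9.png

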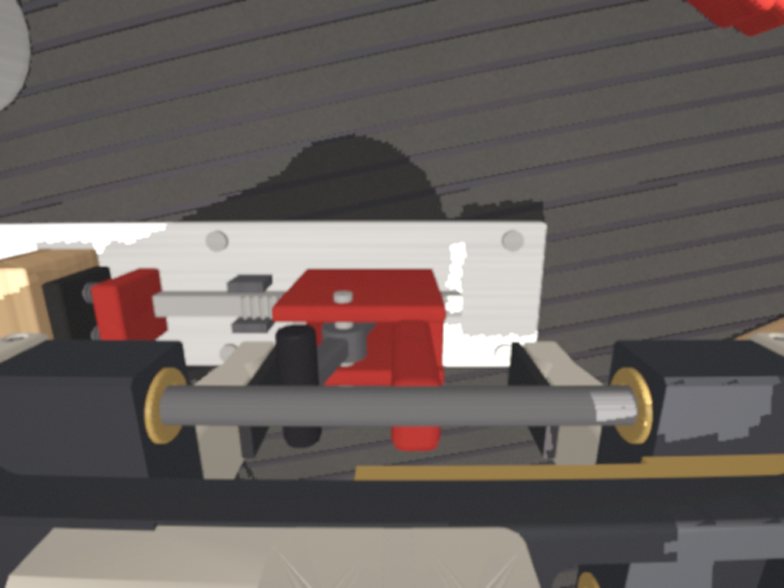

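View pics/w10.png

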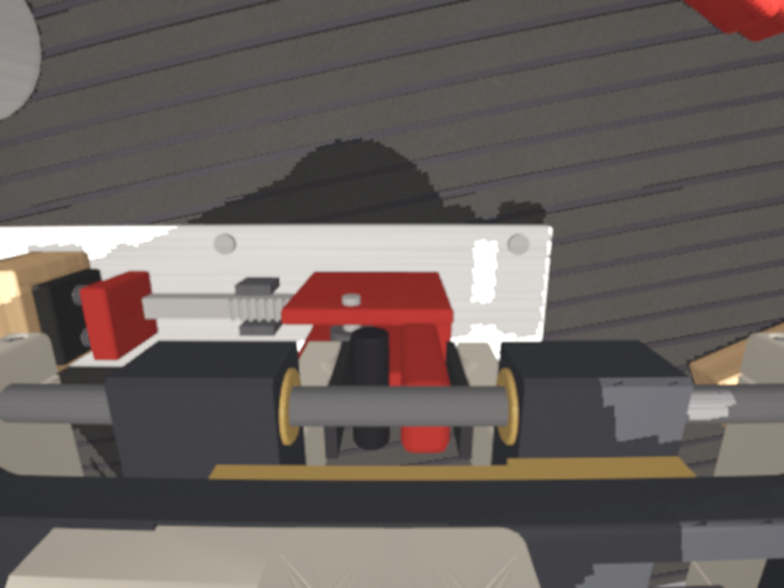

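```bash
python3 - <<'E'
from h import *
import pickle
ims=[]
for n in ("w7","w8","w9","w10"):
    w=pickle.load(open(n+".pkl","rb")); im=w["im"][170:265,0:150]; ims.append(cv2.resize(im,None,fx=2.66,fy=2.66*1.15,interpolation=cv2.INTER_CUBIC))
g=np.vstack([np.hstack(ims[:2]),np.hstack(ims[2:])]); print(g.shape); cv2.imwrite("pics/cmp.png",cv2.cvtColor(g,cv2.COLOR_RGB2BGR))
E
```

```text
(582, 798, 3)
```

View pics/cmp.png

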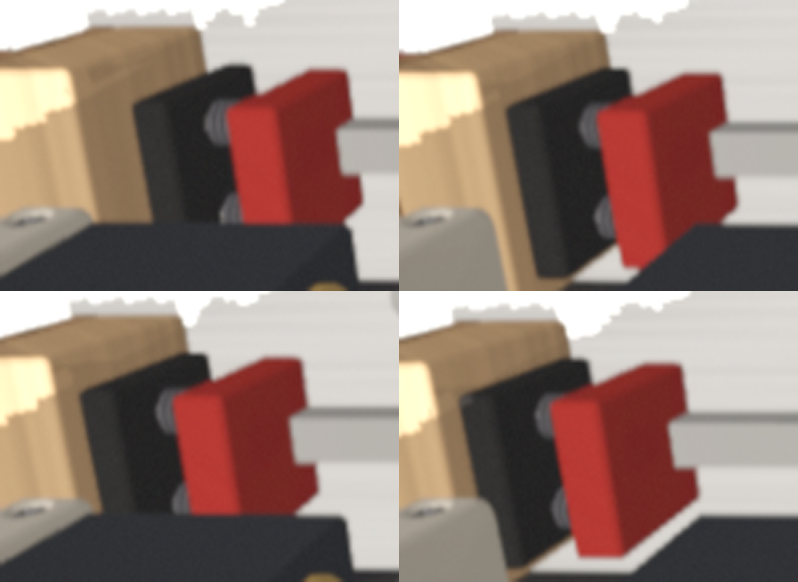

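```bash
python3 - <<'E'
from h import *
import pickle
def toc(P): d=np.array(P)[:,:2]-O; return (np.c_[d@ux,d@uy]*1000).round(1)
J=[(229,107),(199,113),(173,105),(152,110)];P=[(135,105),(108,107),(81,103),(63,104)]; B=[(70,68),(478-399,70),(48,356-291),(433-399,361-291)]
for n,j,p,b in zip(("w7","w8","w9","w10"),J,P,B):
    w=pickle.load(open(n+".pkl","rb")); s=np.array([2.66,2.66*1.15]); f=lambda q:np.array([q])/s+[0,170]
    print(n,"jaw",toc(onz(w,f(j),.056)),"pad",toc(onz(w,f(p),.058)),"block back",toc(onz(w,f(b),.065)))
E
```

```text
w7 jaw [[ 55.8 -17.7]] pad [[ 79.7 -18.7]] block back [[ 89.5 -28.9]]
w8 jaw [[ 67.2 -17. ]] pad [[ 90.4 -18.9]] block back [[ 90.5 -29.2]]
w9 jaw [[ 67.4 -17.5]] pad [[ 90.7 -18.5]] block back [[ 91.4 -28.9]]
w10 jaw [[ 78.3 -17.5]] pad [[101.1 -19.5]] block back [[100.8 -29.1]]
```

>>> {"name": "jog_arm", "arguments": {
  "commands": [
    [0,0,0,0],
    [0,0,0,0],
    [0,0,0,0],
    [0,0,0,0],
    [0,0,0,0],
    [0,0,0,0],
    [0,0,0,0],
    [0,0,0,0],
    [0,0,0,0],
    [0,0,0,0]
  ],
  "fingers": 87.5
}}

```text
clock: 13.4
tool_pos: [0.5837, -0.0763, 0.1023]
orientation: [180.0, 0.1, -11.1]
force: [-0.3, -0.4, -0.2]
opening: 0.0869
```

>>> {"name": "jog_arm", "arguments": {
  "commands": [
    [0,0,0,0],
    [0,0,0,0],
    [0,0,0,0],
    [0,0,0,0],
    [0,0,0,0],
    [0,0,0,0],
    [0,0,0,0],
    [0,0,0,0],
    [0,0,0,0],
    [0,0,0,0]
  ],
  "fingers": 40
}}

```text
clock: 14.23
tool_pos: [0.5859, -0.0737, 0.1037]
orientation: [-179.8, -0.2, -11.0]
force: [0.2, 11.7, 6.4]
opening: 0.0403
```

```bash
cat >> h.py <<'E'
import pickle
def shot(n):
    st(); w=cam("wrist"); pickle.dump(w,open(n+".pkl","wb")); save(w,n+"z.png",(0,170,150,270),5.3)
E
python3 - <<'E'
from h import *
shot("w11"); t=cam("top"); save(t,"top11.png",(210,170,375,255),4.8)
E
```

```text
t 14.23 tcp clamp x -81.4 y -1.4 z 103.7 open 40.3 barface -61.3 handlefinger -101.6 Fx 11.53 Fy 2.08 Fz 6.36
```

View pics/w11z.png

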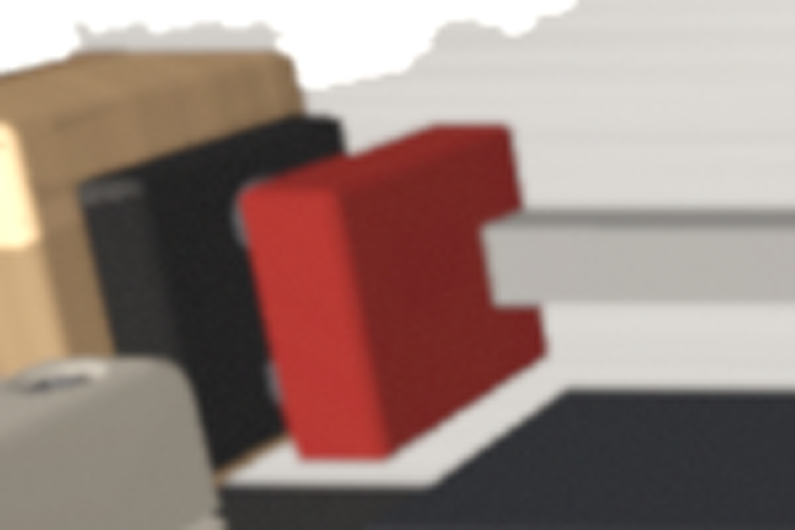

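View pics/top11.png

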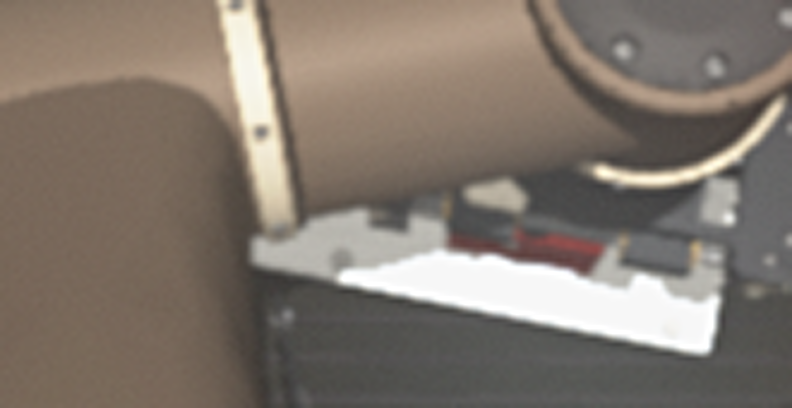

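```bash
cat >> h.py <<'E'
def toc(P): d=np.array(P)[:,:2]-O; return (np.c_[d@ux,d@uy]*1000).round(1)
def meas(n,j,p,b):
    w=pickle.load(open(n+".pkl","rb")); f=lambda q:np.array([q])/5.3+[0,170]
    J,P,B=toc(onz(w,f(j),.056)),toc(onz(w,f(p),.058)),toc(onz(w,f(b),.065)); print(n,"jaw",J,"pad",P,"gap",P[0,0]-J[0,0],"block",B)
E
python3 - <<'E'
from h import *
for n in ("w7","w9","w10"):
    w=pickle.load(open(n+".pkl","rb")); save(w,n+"z.png",(0,170,150,270),5.3)
meas("w11",(243,192),(82,188),(18,122))
s=cam("scene"); save(s,"scene12.png",(215,200,365,290),5.3)
E
```

```text
w11 jaw [[ 86.4 -17.2]] pad [[107.1 -18.2]] gap 20.69999999999999 block [[107.2 -28.8]]
```

View pics/w10z.png

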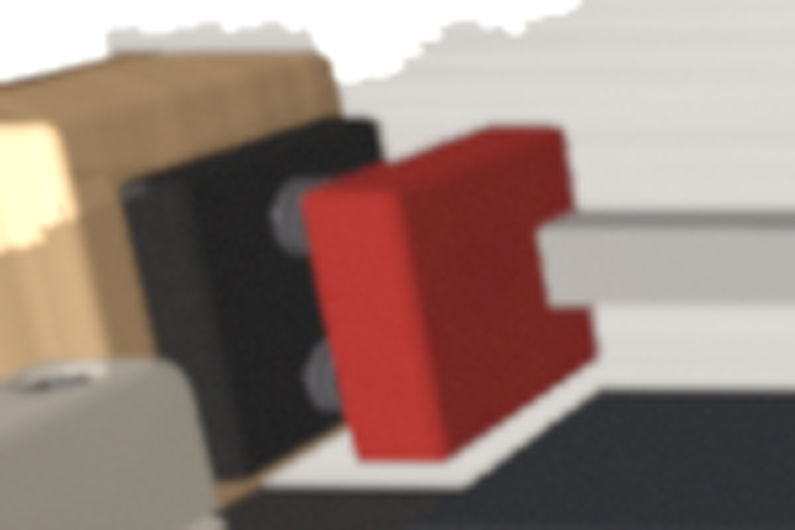

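View pics/scene12.png

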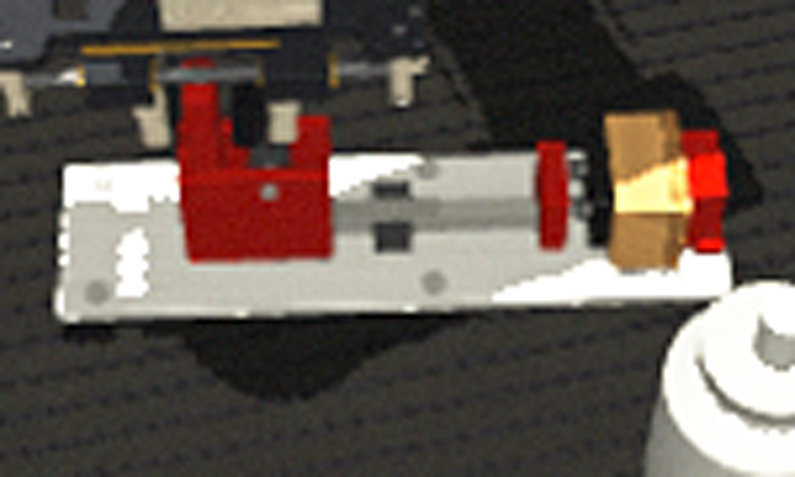

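>>> {"name": "jog_arm", "arguments": {
  "commands": [
    [0,0,0,0],
    [0,0,0,0],
    [0,0,0,0],
    [0,0,0,0],
    [0,0,0,0],
    [0,0,0,0],
    [0,0,0,0],
    [0,0,0,0],
    [0,0,0,0],
    [0,0,0,0]
  ],
  "fingers": 87.5
}}

```text
clock: 15.22
tool_pos: [0.5838, -0.0763, 0.1024]
orientation: [180.0, 0.0, -11.1]
force: [-0.3, 0.9, -0.5]
opening: 0.0874
```

```bash
python3 - <<'E'
from h import *
shot("w12")
E
```

```text
t 15.22 tcp clamp x -84.4 y 0.1 z 102.4 open 87.4 barface -40.7 handlefinger -128.1 Fx 0.77 Fy 0.50 Fz -0.53
```

>>> {"name": "jog_arm", "arguments": {
  "commands": [
    [0,0,0,0],
    [0,0,0,0],
    [0,0,0,0],
    [0,0,0,0],
    [0,0,0,0],
    [0,0,0,0],
    [0,0,0,0],
    [0,0,0,0],
    [0,0,0,0],
    [0,0,0,0]
  ],
  "fingers": 58
}}

```text
clock: 16.1
tool_pos: [0.5858, -0.0734, 0.1042]
orientation: [-179.8, -0.2, -11.0]
force: [-3.2, 14.1, 10.6]
opening: 0.0583
```

```bash
python3 - <<'E'
from h import *
shot("w13")
E
```

```text
t 16.1 tcp clamp x -81.1 y -1.2 z 104.2 open 58.3 barface -52.0 handlefinger -110.3 Fx 13.17 Fy 5.84 Fz 10.61
```

View pics/w12z.png

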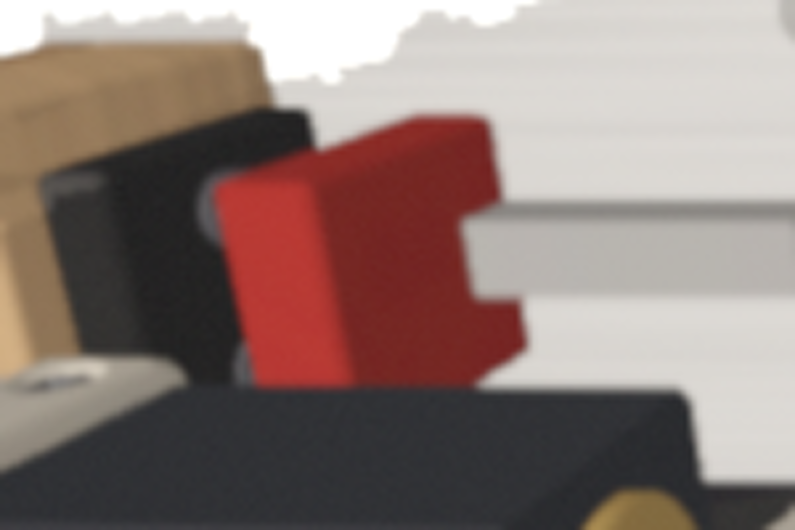

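View pics/w13z.png

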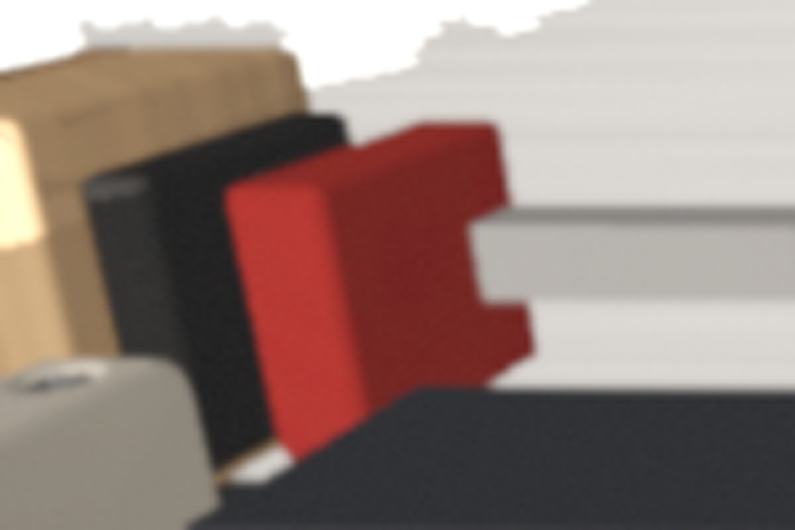

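```bash
python3 - <<'E'
from h import *
meas("w7",(456,184),(268,181),(140,118)) if 0 else None
meas("w10",(305,190),(124,186),(62,122))
meas("w11",(243,192),(82,188),(18,122))
meas("w12",(215,183),(42,178),(-20,112))
meas("w13",(228,190),(85,185),(20,120))
st()
E
```

```text
w10 jaw [[ 78.  -17.6]] pad [[101.5 -18.7]] gap 23.5 block [[101.6 -29. ]]
w11 jaw [[ 86.4 -17.2]] pad [[107.1 -18.2]] gap 20.69999999999999 block [[107.2 -28.8]]
w12 jaw [[ 85.2 -17.4]] pad [[107.3 -18.6]] gap 22.099999999999994 block [[106.9 -29.1]]
w13 jaw [[ 89.2 -17. ]] pad [[107.4 -18.2]] gap 18.200000000000003 block [[107.7 -28.7]]
t 16.15 tcp clamp x -81.1 y -1.2 z 104.1 open 58.4 barface -51.9 handlefinger -110.3 Fx 13.88 Fy 6.19 Fz 11.44
```

>>> {"name": "jog_arm", "arguments": {
  "commands": [
    [0,0,0,0],
    [0,0,0,0],
    [0,0,0,0],
    [0,0,0,0],
    [0,0,0,0],
    [0,0,0,0],
    [0,0,0,0],
    [0,0,0,0],
    [0,0,0,0],
    [0,0,0,0]
  ],
  "fingers": 56
}}

```text
clock: 16.98
tool_pos: [0.5859, -0.0733, 0.1042]
orientation: [-179.8, -0.2, -11.0]
force: [-3.8, 14.8, 11.2]
opening: 0.0563
```

```bash
python3 - <<'E'
from h import *
shot("w14"); c=pickle.load(open("w14.pkl","rb")); save(c,"w14.png",sc=1.4); s=cam("scene"); save(s,"scene14.png",(215,190,365,290),5.3); save(s,"scene14f.png",sc=1.4)
E
```

```text
t 16.98 tcp clamp x -81.1 y -1.3 z 104.2 open 56.3 barface -52.9 handlefinger -109.2 Fx 13.81 Fy 6.62 Fz 11.16
```

View pics/w14z.png

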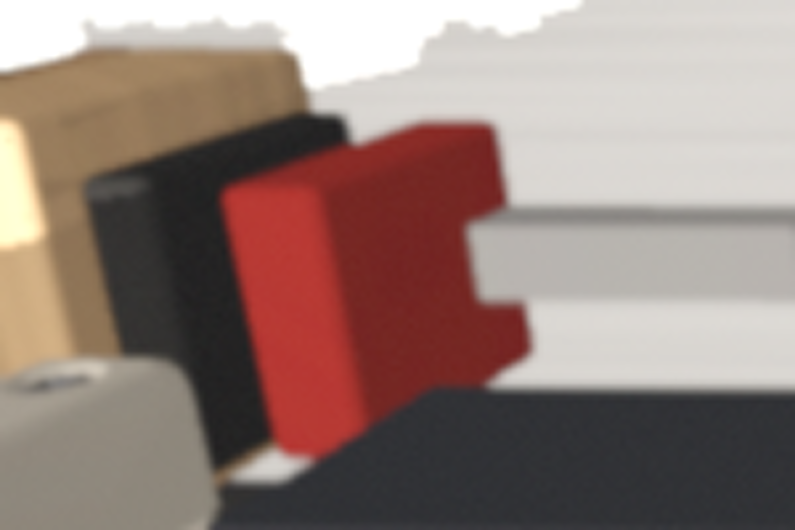

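View pics/scene14.png

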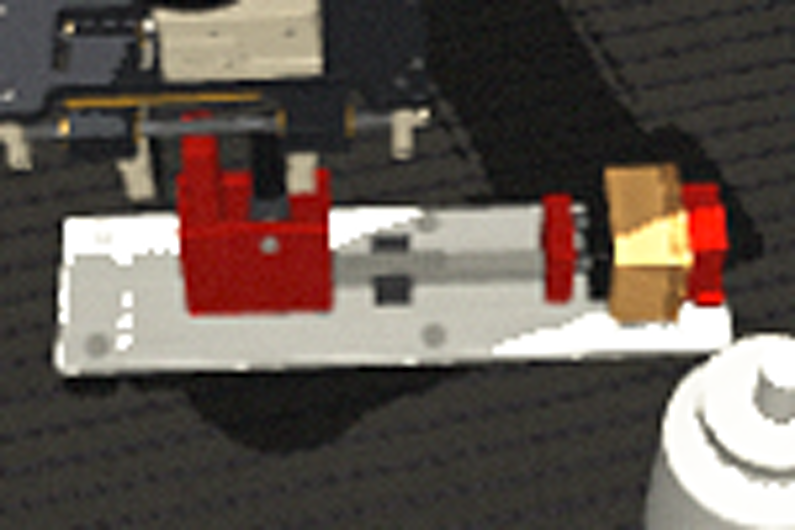

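View pics/scene14f.png

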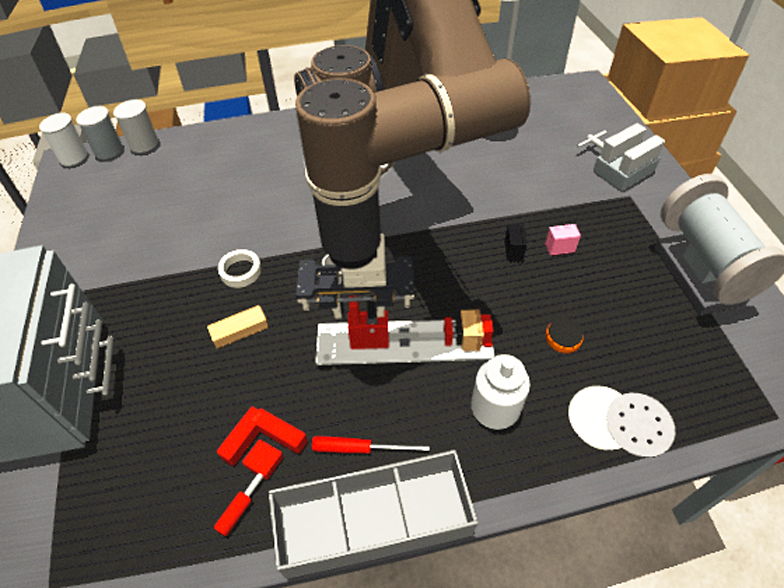

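View pics/w14.png

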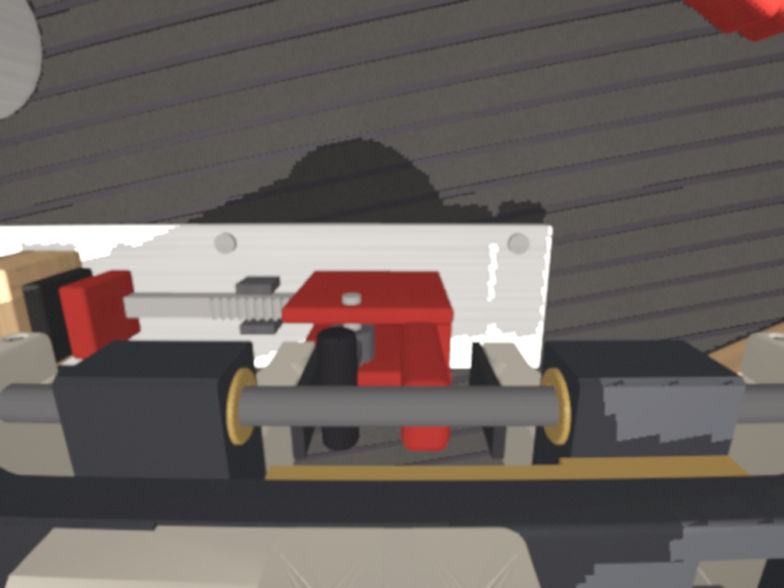

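```bash
python3 - <<'E'
from h import *
meas("w13",(228,190),(85,185),(20,120)); meas("w14",(223,190),(88,185),(20,120)); st()
E
```

```text
w13 jaw [[ 89.2 -17. ]] pad [[107.4 -18.2]] gap 18.200000000000003 block [[107.7 -28.7]]
w14 jaw [[ 90.  -17.1]] pad [[107.1 -18.3]] gap 17.099999999999994 block [[107.9 -28.7]]
t 17.08 tcp clamp x -81.1 y -1.2 z 104.2 open 56.5 barface -52.8 handlefinger -109.4 Fx 13.85 Fy 5.36 Fz 11.05
```

>>> {"name": "jog_arm", "arguments": {
  "commands": [
    [0,0,0,0],
    [0,0,0,0],
    [0,0,0,0],
    [0,0,0,0],
    [0,0,0,0],
    [0,0,0,0],
    [0,0,0,0],
    [0,0,0,0],
    [0,0,0,0],
    [0,0,0,0]
  ]
}}

```text
clock: 17.92
tool_pos: [0.5858, -0.0733, 0.1043]
orientation: [-179.8, -0.2, -11.0]
force: [-2.3, 14.1, 10.5]
opening: 0.0558
```

```bash
python3 - <<'E'
from h import *
shot("w15")
E
```

```text
t 17.92 tcp clamp x -81.1 y -1.3 z 104.3 open 55.8 barface -53.2 handlefinger -109.0 Fx 13.38 Fy 4.95 Fz 10.47
```

View pics/w15z.png

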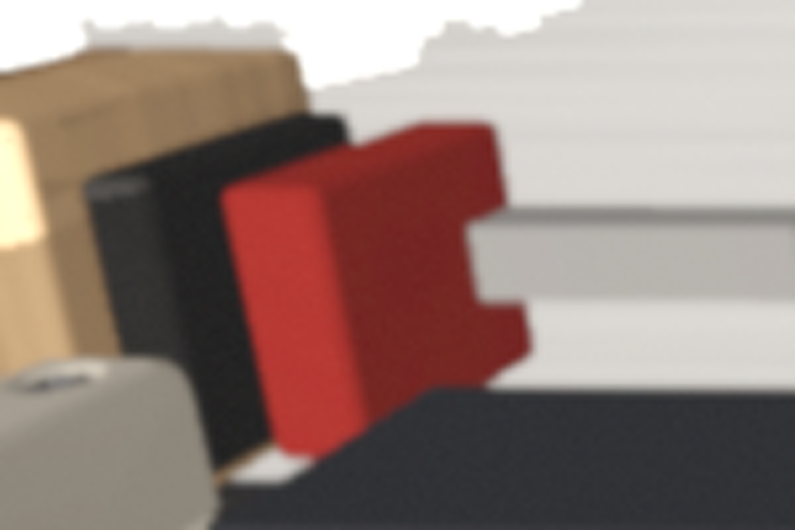

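```bash
python3 - <<'E'
from h import *
st(); print(close_job())
E
```

```text
t 17.97 tcp clamp x -81.1 y -1.3 z 104.3 open 55.9 barface -53.1 handlefinger -109.0 Fx 13.42 Fy 5.98 Fz 10.56
the job is handed in; nothing more can be done
None
```

The block is clamped against the end stop with the pad pushed in about 6.2 mm of its 12 mm, and I handed the job in at 18 s with the fingers still holding the trigger. I gripped the cork-faced block across its 60 mm length, stood it on the bed between the jaws and let it go. Then I pumped the trigger with the fingers over bar and handle: three strokes, then a partial fourth that I held. The jaw itself was never touched.

**Pad compression:** the distance from jaw to pad face shrank from about 23.3 mm free to 17.1 mm, measured in the wrist pictures. That is good to about ±0.7 mm.

**Seating:** the pad face stayed within 0.3 mm while the jaw advanced over the last three measurements, so the block is up against the stop. The scene picture shows the same.

**Squareness and centring:** the block looked square. When I set it down it was within about 1 mm of the bed's centre line. I did not measure either again after clamping.

**Stability:** over the last second of holding, neither the picture nor the push (about 13.5 N along the clamp) changed noticeably.

**Disagreements:**
- The wrist and top cameras differed by about 1.5 mm on where the bed's centre line is. I used a value between them.
- The block's back face measured 107 to 108 mm along the clamp, where 109 mm was expected. That is within the camera calibration.
- The arm gives 2 to 3 mm under the trigger's load, so only the bar finger bears and the finger on the handle side does not touch the handle.

The bystanders looked unmoved in the last scene picture.

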